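# Pack the turned discs into their case

### The job

Pack the order: take the offcut off the plate of the wooden case and put it in the cardboard scrap box, then stack all the dark turned discs flat on the plate, well centred on it, the largest at the bottom and each next one smaller. When the stack stands by itself, lower the case's cover, without slamming it, until it is fully closed over the stack. Leave the tools and the other things on the bench where they are.

Things in the scene. Friction and masses are not known exactly. Their poses are not given: they have to be found in the camera images.
- case: presentation case, fixed to the bench: a flat wooden board 185 (x) x 210 (y) x 15 mm high with a round plywood plate, 92 mm across and 8 mm high, on it. Origin on the bench under the plate's centre, 85 mm from the board's front edge, 100 mm from its rear edge; z up; its -x side (front) faces the robot, the hinge of the cover runs along y at its +x side
- plate_top (a point): centre of the plate's top face, 23 mm above the bench. x, y, z as the case
- lid (a joint): angle of the cover: 0 = closed, rim on the board; grows as its front swings up and back, to 1.7 at most; starts nearly upright (1.5 to 1.6). The cover is a plywood box open below, 165 (hinge to front) x 190 x 92 mm outside, 6 mm thick, and clears a stack of five discs. The hinge is stiff: the cover stays where it is left; moving it takes about 2 to 5 N at the handle
- lid_hinge (a point): middle of the cover's hinge axis, 90 mm behind (+x) the plate's centre and 15 mm above the bench; the axis runs along the case's y
- lid_handle (a point): middle of the cover's handle: a steel bar 10 mm thick and 90 mm long, parallel to the hinge, 36 mm off the cover's front wall on two studs 80 mm apart, 25 mm below the cover's top face. From the hinge it lies 201 mm forward and 67 mm up when the cover is shut, and it turns with the cover; when the cover is open it stands on top, free from above
- offcut: light wooden offcut block 56 (x) x 28 (y) x 20 mm high, at first lying flat on the plate. Origin at the centre of its underside
- scrap_box: open cardboard scrap box, fixed to the bench, 130 (x) x 110 (y) x 40 mm high, walls and floor 5 mm. Origin at the centre of its underside
- disc66: turned dark wooden disc, 66 mm across, 14 mm thick, lying flat (one of a set of 66, 59, 52, 45 and 38 mm, three to five of which are present); both faces are alike. Origin at its middle (7 mm above its lower face), z is its axis
- disc59: turned dark wooden disc, 59 mm across, 14 mm thick, lying flat (one of a set of 66, 59, 52, 45 and 38 mm, three to five of which are present); both faces are alike. Origin at its middle (7 mm above its lower face), z is its axis
- disc52: turned dark wooden disc, 52 mm across, 14 mm thick, lying flat (one of a set of 66, 59, 52, 45 and 38 mm, three to five of which are present); both faces are alike. Origin at its middle (7 mm above its lower face), z is its axis
- disc45: turned dark wooden disc, 45 mm across, 14 mm thick, lying flat (one of a set of 66, 59, 52, 45 and 38 mm, three to five of which are present); both faces are alike. Origin at its middle (7 mm above its lower face), z is its axis
- disc38: turned dark wooden disc, 38 mm across, 14 mm thick, lying flat (one of a set of 66, 59, 52, 45 and 38 mm, three to five of which are present); both faces are alike. Origin at its middle (7 mm above its lower face), z is its axis
- chisel: bystander: wood chisel, 225 mm long along x, 28 mm thick. Origin midway, on the bench
- mallet: bystander: wooden mallet lying down, handle to -x (to 143 mm from the origin), head 110 mm long along y, 68 mm thick, 60 mm to +x. Origin on the bench
- tape: bystander: roll of tape lying flat, 100 mm across, 24 mm high. Origin at the centre of its underside
- tape_wide: bystander: roll of tape lying flat, 110 mm across, 20 mm high. Origin at the centre of its underside
- try_square: bystander: try square lying flat, stock 100 mm along x, blade reaching 145 mm to +y, 16 mm high. Origin at the middle of the stock's underside
- sanding_block: bystander: cork sanding block 110 (x) x 60 (y) x 32 mm. Origin at the centre of its underside
- glue: bystander: glue bottle standing, 56 mm across, 150 mm high. Origin at the centre of its underside

How it is judged:
On the way, in this order (a step that is already met when the one before it is completed fails the run):
1. the offcut lies in the scrap box, released (x of offcut in the frame of scrap_box between -0.06 and 0.06 m and y of offcut in the frame of scrap_box between -0.05 and 0.05 m and height (world z) of offcut below 0.045 m and contact force between the fingers and offcut below 0.3 N), for 0.2 s.
2. all discs are stacked on the plate, centred, largest lowest, released, while the cover is still open (horizontal distance between each of disc66, disc59, disc52, disc45, disc38 and plate_top below 0.008 m and angle between the z axis of each of disc66, disc59, disc52, disc45, disc38 and the z axis of plate_top, either way round below 0.1 rad and linear speed of each of disc66, disc59, disc52, disc45, disc38 below 0.03 m/s and contact force between the fingers and disc66 below 0.3 N and ((angle between disc66's own z axis and vertical below 1 rad and z of each of disc59, disc52, disc45, disc38 in the frame of disc66 above 0.009 m) or (angle between disc66's own z axis and vertical above 2 rad and z of each of disc59, disc52, disc45, disc38 in the frame of disc66 below -0.009 m)) and contact force between the fingers and disc59 below 0.3 N and ((angle between disc59's own z axis and vertical below 1 rad and z of each of disc52, disc45, disc38 in the frame of disc59 above 0.009 m) or (angle between disc59's own z axis and vertical above 2 rad and z of each of disc52, disc45, disc38 in the frame of disc59 below -0.009 m)) and contact force between the fingers and disc52 below 0.3 N and ((angle between disc52's own z axis and vertical below 1 rad and z of each of disc45, disc38 in the frame of disc52 above 0.009 m) or (angle between disc52's own z axis and vertical above 2 rad and z of each of disc45, disc38 in the frame of disc52 below -0.009 m)) and contact force between the fingers and disc45 below 0.3 N and ((angle between disc45's own z axis and vertical below 1 rad and z of disc38 in the frame of disc45 above 0.009 m) or (angle between disc45's own z axis and vertical above 2 rad and z of disc38 in the frame of disc45 below -0.009 m)) and contact force between the fingers and disc38 below 0.3 N and value of joint lid above 1 rad), for 0.3 s.
3. the cover is closed (value of joint lid below 0.04 rad), for 0.2 s.
At the end, for the whole second after the job is handed in: The offcut lies in the scrap box; every disc present lies flat (within 0.1 rad) on the stack with its centre within 8 mm of the plate's centre, each smaller disc above every larger one; the cover is closed to within 0.04 rad; all at rest and released (all of step 1 and horizontal distance between each of disc66, disc59, disc52, disc45, disc38 and plate_top below 0.008 m and angle between the z axis of each of disc66, disc59, disc52, disc45, disc38 and the z axis of plate_top, either way round below 0.1 rad and linear speed of each of disc66, disc59, disc52, disc45, disc38 below 0.03 m/s and contact force between the fingers and disc66 below 0.3 N and ((angle between disc66's own z axis and vertical below 1 rad and z of each of disc59, disc52, disc45, disc38 in the frame of disc66 above 0.009 m) or (angle between disc66's own z axis and vertical above 2 rad and z of each of disc59, disc52, disc45, disc38 in the frame of disc66 below -0.009 m)) and contact force between the fingers and disc59 below 0.3 N and ((angle between disc59's own z axis and vertical below 1 rad and z of each of disc52, disc45, disc38 in the frame of disc59 above 0.009 m) or (angle between disc59's own z axis and vertical above 2 rad and z of each of disc52, disc45, disc38 in the frame of disc59 below -0.009 m)) and contact force between the fingers and disc52 below 0.3 N and ((angle between disc52's own z axis and vertical below 1 rad and z of each of disc45, disc38 in the frame of disc52 above 0.009 m) or (angle between disc52's own z axis and vertical above 2 rad and z of each of disc45, disc38 in the frame of disc52 below -0.009 m)) and contact force between the fingers and disc45 below 0.3 N and ((angle between disc45's own z axis and vertical below 1 rad and z of disc38 in the frame of disc45 above 0.009 m) or (angle between disc45's own z axis and vertical above 2 rad and z of disc38 in the frame of disc45 below -0.009 m)) and contact force between the fingers and disc38 below 0.3 N and value of joint lid below 0.04 rad); the robot touches nothing.
It fails at once if the cover is slammed (turns shut faster than 3 rad/s) (velocity of joint lid below -3 rad/s).
It fails at once if a bystander is moved more than 40 mm (distance of any of chisel, mallet, tape, tape_wide, try_square, sanding_block, glue from where it was at the start of the episode above 0.04 m).
Of disc66, disc59, disc52, disc45, disc38 only 3 to 5 are there at a start; the rules pass over those that are not, and their reading is None.
At some moment in a run one of disc66, disc59, disc52, disc45, disc38 may be knocked a few centimetres aside while the robot is not near it.
Once in a run the grip may slacken for a moment while it holds something.
It also fails if it takes over 210 s, if anything falls off the work surface, if the arm or the gripper's body presses on something with over 40 N, if the wrist force passes 120 N, or if a joint passes its speed limit or range.

### The arm

A 7-joint arm with a two-finger parallel gripper is mounted at the origin on the work surface. World frame = base frame: x ahead of the robot, y to its left, z up, the work surface at z = 0. Lengths are in m, angles in rad, forces in N, time in s.
With the tool pointing down it reaches from about 0.425 to 1.025 m from the base axis. Payload 9.4 kg.
Tool frame: the origin (TCP) lies at the very end of the fingers, on their centre line; the grasp point (between the pads) lies 19 mm behind it; z points along the fingers, y is the line along which they close (so a half turn about z gives the same grasp; the last joint's range is limited). The gripper opens to 85 mm and grips with 20 to 120 N. Pads are 22 mm wide; open, the fingers measure 114 mm over their backs; the gripper's body (76 mm by 85 mm) begins 54 mm behind the grasp point. The pads swing forward as they close: fully open they stand 13 mm farther back than shut.
Start: joints at [-1.329, 0.599, -0.003, 1.599, 0.002, 0.943, -0.08], TCP at [0.227, 0.688, 0.231] pointing down, gripper open.
Joint ranges: [-2.57, 2.57], [-0.35, 1.97], [-1.29, 1.29], [0.11, 2.56], [-1.05, 4.19], [0.11, 1.86], [-2.63, 2.63]. Speed limits (rad/s): [2.22, 2.22, 3.01, 3.01, 3.14, 3.14, 3.14].

### API

Orientations are given as [roll, pitch, yaw] about the fixed x, y, z axes, in that order (R = Rz(yaw) Ry(pitch) Rx(roll)).
In Python, from workcell import robot gives the robot as it stands.
- The arm moves only by the shell command python3 drive.py [FORCE], which reads ROWS from standard input. ROWS is a JSON list of rows, 1 to 5 of them, each of 5 numbers: the finger opening in m, then dx, dy, dz in shares of the most that a row can go, 1 being 62.5 mm, then a turn about the tool's z in rad; each row shifts and turns the commanded pose from where the row before left it, along the tool's axes as they then stand; what a row does not reach is not made up. A row lasts 1/8 s, in which the tool goes at most 0.0625 m and 0.188 rad, less where a joint would pass 70% of its speed; a pose out of reach is approached as far as the arm can. The fingers move at their own pace and stop on an object; FORCE is the grip in N (left out, the last holds). Time passes only in rows, so rows that do not move let the fingers close. It prints the time, the measured TCP pose, the force, the opening and the grip force at its end. Input that does not fit is refused with a message, and nothing moves.
- robot.state(): the state, without advancing time (a new reading comes with each control period).
- robot.snapshot(name): name is "side" or "top"; returns a dict with "img" (400x640x3 uint8, blue, green, red), "z_map" (400x640 float32, m along the optical axis (not along the pixel's ray), 0 where there is no reading), "fovy" (degrees; the focal length in pixels is half the picture's height over the tangent of half this angle, whatever the lens; pixels are square), "cx", "cy" (the principal point, pixels), "distortion" ([k1, k2, p1, p2, k3] as OpenCV has them; the pictures are not rectified), "xyz" and "rotation" of the camera in the world. Camera axes: x right, y down, z forward; pixel columns grow to the right and rows downward; lengths in m; the calibration is good to about 2 mm. A picture is of the moment at which its call begins.
- robot.job_done(): hands the job in; it is judged then, once.
The state is a dict: "time_s": time; "joint_positions": joint angles; "qd": joint speeds; "effort": joint torques, N m; "tool_pos": TCP position; "tool_rot": TCP orientation; "force": force on the tool from outside, world axes, zero at the start; "ft_torque": the same for the moment, N m; "finger_gap": finger opening in m; "grasp_force": force on a finger pad.
Only numpy, scipy, OpenCV 4.12 (cv2) and the standard library are available. Lean on these libraries where they do the work, as an engineer would, in place of code of your own. Each camera call takes 0.05 s, during which the arm holds its last target. There are 200 camera calls.

## Working session

There is one attempt and no reset: what is moved stays moved. The work goes in short steps, Python scripts to look and compute and a shell command to move; the robot and the scene stay as the last step left them, time stands still between calls to the robot, and variables do not carry over. Pictures are saved under pics/ and viewed, at most 14 in all, crops included, and the job is handed in when it is done.

```bash
ls; mkdir -p pics
cat > h.py <<'E'
import numpy as np, cv2
from workcell import robot
def snap(n):
    s=robot.snapshot(n); h=s["img"].shape[0]
    f=h/2/np.tan(np.radians(s["fovy"])/2)
    s["K"]=np.array([[f,0,s["cx"]],[0,f,s["cy"]],[0,0,1]]); s["D"]=np.array(s["distortion"],float)
    s["R"]=np.array(s["rotation"],float).reshape(3,3) if np.size(s["rotation"])==9 else None
    s["xyz"]=np.array(s["xyz"]); return s
def ray(s,uv):
    p=cv2.undistortPoints(np.array(uv,float).reshape(-1,1,2),s["K"],s["D"])[:,0]
    return np.c_[p,np.ones(len(p))]@s["R"].T
def onz(s,uv,z):   # intersect with plane z
    r=ray(s,uv); return s["xyz"]+r*((z-s["xyz"][2])/r[:,2])[:,None]
def dep(s,uv):
    r=ray(s,uv); d=np.array([s["z_map"][int(round(v)),int(round(u))] for u,v in uv]); return s["xyz"]+r*d[:,None]
def cloud(s):
    v,u=np.mgrid[0:400,0:640]; uv=np.c_[u.ravel(),v.ravel()]
    r=ray(s,uv); return (s["xyz"]+r*s["z_map"].reshape(-1,1)).reshape(400,640,3)
def proj(s,P):
    R=s["R"].T; return cv2.projectPoints(np.array(P,float).reshape(-1,3),cv2.Rodrigues(R)[0],-R@s["xyz"],s["K"],s["D"])[0][:,0]
E
python3 - <<'E'
from h import *
print(robot.state())
for n in("top","side"):
    s=robot.snapshot(n); print(n,s["fovy"],s["cx"],s["cy"],s["distortion"],s["xyz"],s["rotation"])
    cv2.imwrite(f"pics/{n}0.png",s["img"])
E
```

```text
drive.py
pics
workcell.py
{'time_s': 0.0, 'joint_positions': array([-1.3286977 ,  0.60016723, -0.00255486,  1.60009612,  0.00180043,
        0.94287253, -0.07977872]), 'qd': array([-0.00013875,  0.00246592, -0.00054963, -0.00070023, -0.0020913 ,
       -0.00082955, -0.00085454]), 'effort': array([ 1.31303201e-03, -7.76466751e+01,  1.56624064e+00, -2.58007765e+01,
        1.25253189e-02,  9.29606584e-03,  1.31344390e-05]), 'tool_pos': array([0.22710113, 0.68804335, 0.23039841]), 'tool_rot': array([-3.14005761e+00,  1.35192114e-04,  2.82288371e+00]), 'force': array([-0.27009189,  0.37336966, -1.33180745]), 'ft_torque': array([ 0.03929428, -0.00960269,  0.00689775]), 'grasp_force': 0.0, 'finger_gap': 0.08525141861455772}
top 49.51267951730946 324.31929118037425 198.52279068621297 [-0.06104201  0.          0.          0.          0.        ] [0.41843774 0.04875584 1.39067996] [-3.03711573  0.00984088 -1.56883287]
side 42.73981199685178 324.95648865211245 192.70006509703705 [0.02776231 0.         0.         0.         0.        ] [0.48699509 1.34748076 1.11788386] [-2.24835826 -0.01489192 -3.08410749]
```

```bash
sed -i 's/^    s\["R"\]=.*/    s["R"]=Rot.from_euler("xyz",s["rotation"]).as_matrix()/; 2i from scipy.spatial.transform import Rotation as Rot' h.py; head -12 h.py
```

```text
import numpy as np, cv2
from scipy.spatial.transform import Rotation as Rot
from workcell import robot
def snap(n):
    s=robot.snapshot(n); h=s["img"].shape[0]
    f=h/2/np.tan(np.radians(s["fovy"])/2)
    s["K"]=np.array([[f,0,s["cx"]],[0,f,s["cy"]],[0,0,1]]); s["D"]=np.array(s["distortion"],float)
    s["R"]=Rot.from_euler("xyz",s["rotation"]).as_matrix()
    s["xyz"]=np.array(s["xyz"]); return s
def ray(s,uv):
    p=cv2.undistortPoints(np.array(uv,float).reshape(-1,1,2),s["K"],s["D"])[:,0]
    return np.c_[p,np.ones(len(p))]@s["R"].T
```

View pics/top0.png

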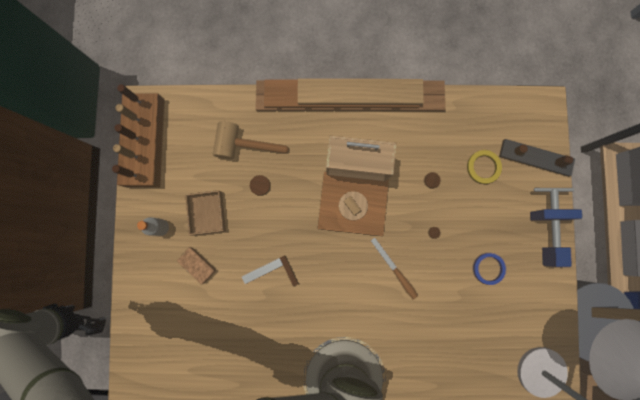

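View pics/side0.png

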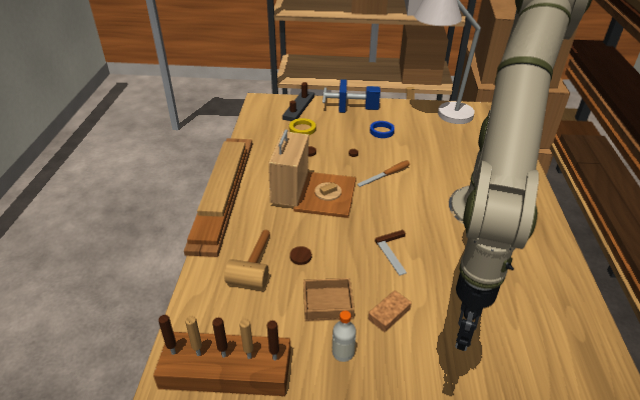

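The top view shows three dark discs at about (260,185), (432,180) and (434,233), the offcut on the plate at (353,205), the scrap box at (207,213), and the lid handle at (363,147). The side view shows the same three discs at (301,256), (311,151) and (353,153), and the offcut at (328,188).

```bash
cat > seg.py <<'E'
from h import *
def discs(s,thr=75,z=0.014,show=True):
    g=s["img"].astype(int).max(2); m=(g<thr).astype(np.uint8)
    n,l,st,c=cv2.connectedComponentsWithStats(m); out=[]
    for i in range(1,n):
        if 60<st[i,4]<900 and max(st[i,2:4])<45:
            P=onz(s,[c[i]],z)[0]
            if 0.15<P[0]<1.05 and abs(P[1])<.75:
                cs=cv2.findContours((l==i).astype(np.uint8),cv2.RETR_EXTERNAL,cv2.CHAIN_APPROX_NONE)[0][0][:,0]
                Q=onz(s,cs,z)[:,:2]; out.append((c[i].round(1),st[i,4],P[:2].round(4),(np.ptp(Q,0)*1000).round(0),dep(s,[c[i]])[0].round(4)))
    return out
E
python3 - <<'E'
from seg import *
for n in("top","side"):
    s=snap(n); print(n); [print(*o) for o in discs(s)]
    if n=="top":
        print(s["z_map"][200,250:255]); 
        C=cloud(s); print("plane",C[250,200:230:10].round(4))
        cv2.imwrite("pics/t1.png",cv2.resize(s["img"][120:250,180:450],None,fx=2.95,fy=2.95,interpolation=3))
        for uv in [(353,205),(345,215),(330,225),(343,160),(207,213),(207,193),(363,147)]: print(uv,dep(s,[uv])[0].round(4))
    else:
        for uv in [(328,188),(320,195),(340,210),(328,300),(283,145)]: print(uv,dep(s,[uv])[0].round(4))
        cv2.imwrite("pics/s1.png",cv2.resize(s["img"][110:330,220:440],None,fx=2.7,fy=2.7,interpolation=3))
E
```

```text
top
[518.6 151.3] 80 [ 0.7181 -0.57  ] [40. 37.] [ 0.7085 -0.5501  0.0583]
[127.2 152.4] 88 [0.7145 0.7111] [34. 62.] [0.6856 0.6463 0.1487]
[124.3 171.7] 125 [0.6503 0.7173] [33. 75.] [0.6264 0.6483 0.1559]
[538.9 216. ] 143 [ 0.507  -0.6269] [32. 76.] [ 0.5035 -0.5999  0.0689]
[549.1 256.6] 239 [ 0.3773 -0.6544] [60. 41.] [ 0.3785 -0.6346  0.0528]
[1.4012728 1.394841  1.3972155 1.3973778 1.3951902]
plane [[ 0.3976  0.4613  0.0016]
 [ 0.3978  0.4287  0.002 ]
 [ 0.398   0.3974 -0.0021]]
(353, 205) [ 0.5395 -0.0272  0.0433]
(345, 215) [ 0.5097 -0.003   0.0211]
(330, 225) [0.4783 0.0444 0.0156]
(343, 160) [0.655  0.0082 0.1808]
(207, 213) [0.5165 0.4412 0.0042]
(207, 193) [0.5779 0.4344 0.0348]
(363, 147) [ 0.6924 -0.0487  0.1817]
side
[298.8 103.9] 509 [ 0.6994 -0.6346] [117. 340.] [ 0.6977 -0.6194  0.0225]
[305.2 186.5] 104 [ 0.6203 -0.0522] [ 27. 172.] [ 0.6199 -0.048   0.0174]
[391. 238.] 70 [0.3318 0.1856] [91. 42.] [0.3319 0.1863 0.0147]
[302.  260.3] 72 [0.5989 0.3   ] [59. 51.] [0.5987 0.3014 0.0154]
[265.2 277. ] 68 [0.6974 0.3723] [11. 79.] [0.6943 0.3864 0.0299]
[170.4 335.9] 437 [0.9067 0.5841] [ 86. 111.] [0.8601 0.6689 0.1366]
[222.5 338.6] 407 [0.7741 0.5838] [ 69. 108.] [0.7413 0.6711 0.1401]
[203.1 343.9] 147 [0.8187 0.6024] [56. 96.] [0.804  0.6355 0.0631]
[274.8 341.8] 365 [0.6411 0.5845] [ 51. 108.] [0.6234 0.672  0.1406]
[254.7 349. ] 100 [0.6879 0.6087] [22. 44.] [0.6795 0.6396 0.0602]
[449.2 372.6] 63 [0.2126 0.6412] [ 7. 93.] [0.2095 0.6332 0.0016]
(328, 188) [ 0.5388 -0.0088  0.0467]
(320, 195) [ 0.5651 -0.0007  0.0211]
(340, 210) [0.4945 0.0683 0.0176]
(328, 300) [0.5144 0.4381 0.0084]
(283, 145) [ 0.6923 -0.055   0.1816]
```

View pics/t1.png

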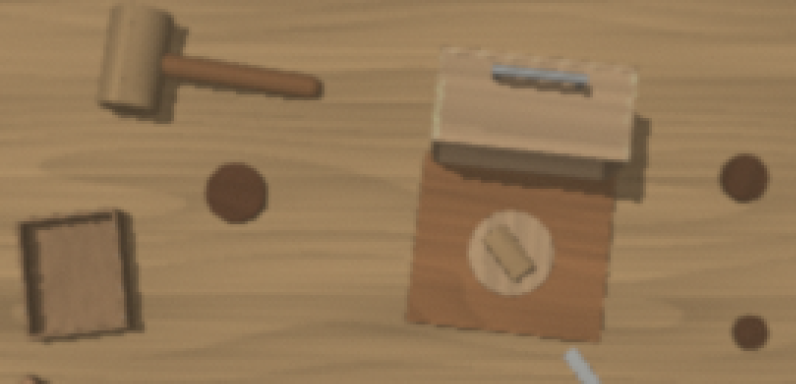

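View pics/s1.png

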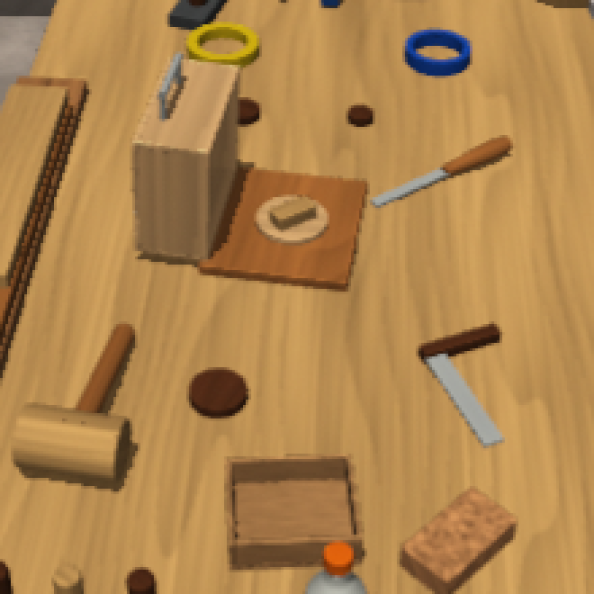

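Only three discs are present: in the full-image pixels of the top view, A (260,185) is about 21 px across (66), B (432,180) about 16.5 px (52), C (434,233) about 12.5 px (38). The offcut lies diagonally on the plate at (353,205).

```bash
cat > meas.py <<'E'
from h import *
def blob(s,uv,test,r=18):
    u,v=map(int,uv); m=np.zeros((400,640),np.uint8); sub=np.s_[v-r:v+r,u-r:u+r]; m[sub]=test(s)[sub]
    n,l,st,c=cv2.connectedComponentsWithStats(m); i=1+np.argmax(st[1:,4]); k=(l==i).astype(np.uint8)
    cs=max(cv2.findContours(k,cv2.RETR_EXTERNAL,cv2.CHAIN_APPROX_NONE)[0],key=len)[:,0]
    return c[i],st[i,4],cs
def dark(s): # dark reddish discs
    i=s["img"].astype(int); return ((i[...,2]<105)&(i[...,2]>i[...,0]+12)).astype(np.uint8)
def light(s):
    i=s["img"].astype(int); return ((i[...,1]>105)).astype(np.uint8)
def disc(s,uv,z=.014):
    c,a,cs=blob(s,uv,dark); P=onz(s,[c],z)[0]
    zc=s["xyz"]; d=np.linalg.norm(P-zc); f=s["K"][0,0]
    inc=abs((P-zc)[2])/d; dia=2*np.sqrt(a/np.pi/inc)*d/f   # rough (depth along ray)
    return c.round(1),a,P.round(4),round(dia*1000,1)
E
cat > go.py <<'E'
import sys; from h import *
a=[float(x) for x in sys.argv[1:]]; st=robot.state(); p=st["tool_pos"]; R=Rot.from_euler("xyz",st["tool_rot"]).as_matrix()
print("at",p.round(4),"rpy",st["tool_rot"].round(3),"d_tool",(R.T@(np.array(a[:3])-p)).round(4), end=" ")
if len(a)>3:
    yaw=a[3]; t=-(yaw-st["tool_rot"][2]); t=(t+np.pi/2)%np.pi-np.pi/2
    R2=R@Rot.from_euler("z",t).as_matrix()
    print("turn",round(t,3),"d_after_turn",(R2.T@(np.array(a[:3])-p)).round(4),"j7",st["joint_positions"][6].round(2))
E
python3 - <<'E'
from meas import *
T=snap("top"); S=snap("side")
for n,a,b in(("A",(260,185),(301,256)),("B",(432,180),(311,151)),("C",(434,233),(353,153))):
    print(n,*disc(T,a)); print(n,*disc(S,b))
def tri(ra,rb):
    A=[];y=[]
    for s,uv in((T,ra),(S,rb)):
        d=ray(s,[uv])[0];d/=np.linalg.norm(d);M=np.eye(3)-np.outer(d,d);A.append(M);y.append(M@s["xyz"])
    return np.linalg.lstsq(np.vstack(A),np.hstack(y),rcond=None)[0]
for s,n,uv in((T,"T",(353,205)),(S,"S",(328,190))):
    C=cloud(s); i=s["img"].astype(int)
    print(n,i[int(uv[1]),int(uv[0])],"plate px",i[213,346] if n=="T" else i[195,320],"board",i[225,330] if n=="T" else i[205,340])
    # offcut
    c,a,cs=blob(s,uv,lambda s:(C[...,2]>.034).astype(np.uint8),14)
    Q=onz(s,cs,.043)[:,:2].astype(np.float32); r=cv2.minAreaRect(Q*1000); print("offcut",np.round(onz(s,[c],.043)[0],4),a,r,"medz",np.median(C[...,2][int(c[1])-2:int(c[1])+3,int(c[0])-2:int(c[0])+3]))
    # handle/lid
    v,u=np.nonzero((C[...,2]>.195)&(C[...,2]<.25)&(C[...,0]>.6)&(C[...,0]<.85)&(abs(C[...,1])<.15)); P=C[v,u]
    print("handle",len(P),np.median(P,0).round(4),P.min(0).round(3),P.max(0).round(3))
    b=(C[...,2]>.02)&(C[...,2]<.06)&(C[...,0]>.4)&(C[...,0]<.7)&(C[...,1]>.3)&(C[...,1]<.55); P=C[b]; 
    r=cv2.minAreaRect((P[:,:2]*1000).astype(np.float32)); print("box",r)
E
```

```text
A [259.9 185.3] 315 [0.6053 0.2696 0.014 ] 65.7
A [300.3 255.5] 313 [0.6056 0.2807 0.014 ] 71.0
B [431.8 180.2] 196 [ 0.6223 -0.2824  0.014 ] 53.1
B [302.  161.4] 78 [ 0.6455 -0.2027  0.014 ] 49.0
C [433.9 232.3] 100 [ 0.4554 -0.2851  0.014 ] 37.4
C [353.  152.6] 61 [ 0.4567 -0.2752  0.014 ] 45.1
T [ 88 123 151] plate px [101 131 158] board [ 66  97 134]
offcut [ 0.5389 -0.0242  0.043 ] 163 ((539.11083984375, -23.99388885498047), (55.58453369140625, 28.163908004760742), 36.56251525878906) medz 0.04462318103404894
handle 126 [ 0.6891 -0.0452  0.2223] [ 0.679 -0.089  0.196] [ 0.698 -0.001  0.228]
box ((551.2293701171875, 423.61090087890625), (159.0570068359375, 327.359130859375), 63.020599365234375)
S [ 51  89 118] plate px [111 167 212] board [ 41  90 150]
offcut [ 0.5413 -0.0165  0.043 ] 121 ((542.4762573242188, -16.054428100585938), (65.78945922851562, 38.0080680847168), 42.48581314086914) medz 0.045265219077454066
handle 77 [ 0.6911 -0.0356  0.2217] [ 0.682 -0.087  0.196] [0.7   0.007 0.229]
box ((550.1322021484375, 442.3257141113281), (134.40187072753906, 306.5591735839844), 84.77836608886719)
```

Run:
```python
from meas import *
T=snap("top"); S=snap("side")
def plate(s,uv,thr,r):
    c,a,cs=blob(s,uv,lambda s:(s["img"][...,0]>thr).astype(np.uint8),r)
    h=cv2.convexHull(cs)[:,0]; Q=onz(s,h,.023)[:,:2]*1000
    (e,ax,an)=cv2.fitEllipse(Q.astype(np.float32)); print("plate",np.round(e,1),np.round(ax,1),a)
for t in(78,84,90): plate(T,(353,206),t,17)
for t in(60,75,90): plate(S,(328,192),t,18)
# board corners from top, z=.015
i=T["img"].astype(int); C=cloud(T)
from scipy.optimize import minimize
# disc side-view: model silhouette of cylinder and fit
def fit(s,uv,R,x0,dk=None,r=18):
    c,a,cs=blob(s,uv,dk or dark,r); h=cv2.convexHull(cs)[:,0].astype(float); m=np.zeros((400,640),np.uint8); cv2.fillPoly(m,[cs],1)
    t=np.linspace(0,2*np.pi,60)
    def cost(p):
        P=np.vstack([np.c_[p[0]+R*np.cos(t),p[1]+R*np.sin(t),0*t+z] for z in(0,.014)])
        k=cv2.convexHull(proj(s,P).astype(np.float32))
        M=cv2.moments(k); return (M["m10"]/M["m00"]-c[0])**2+(M["m01"]/M["m00"]-c[1])**2
    return minimize(cost,x0,method="Nelder-Mead",options=dict(xatol=1e-5,fatol=1e-6)).x.round(4)
for n,R,a,b,x0 in(("A",.033,(260,185),(301,256),(.605,.27)),("B",.026,(432,180),None,(.622,-.282)),("C",.019,(434,233),(353,153),(.456,-.285))):
    print(n,fit(T,a,R,x0), fit(S,b,R,x0) if b else "")
# board edges via saturation mask
hsv=cv2.cvtColor(T["img"],cv2.COLOR_BGR2HSV); print("sat board",hsv[225,330],"bench",hsv[260,330])
m=((T["img"][...,0]<75)&(T["img"][...,2]>110)).astype(np.uint8); m[:175]=0;m[245:]=0;m[:,:310]=0;m[:,395:]=0
n,l,st,c=cv2.connectedComponentsWithStats(m); k=1+np.argmax(st[1:,4]); v,u=np.nonzero(l==k); Q=onz(T,np.c_[u,v],.015)[:,:2]*1000
r=cv2.minAreaRect(Q.astype(np.float32)); print("board",r, cv2.boxPoints(r).round(0).tolist())
# handle line fit
for s in(T,S):
    C=cloud(s); b=(C[...,2]>.205)&(C[...,2]<.25)&(C[...,0]>.65)&(C[...,0]<.75)&(abs(C[...,1]+.045)<.06); P=C[b]
    print("handle line",cv2.fitLine((P[:,:2]).astype(np.float32),2,0,.01,.01).ravel().round(4),P[:,1].min(),P[:,1].max(),np.median(P[:,2]))
# box floor rim
m=(C:=cloud(T)); b=(C[...,2]>.025)&(C[...,2]<.055)&(C[...,0]>.42)&(C[...,0]<.61)&(C[...,1]>.36)&(C[...,1]<.51)
print("box",cv2.minAreaRect((C[b][:,:2]*1000).astype(np.float32)),b.sum())
```

```text
plate [540.5 -27.7] [91.6 93.5] 662
plate [540.6 -27.2] [90.  91.7] 593
plate [540.7 -27.4] [89.2 89.6] 465
plate [540.5 -25.7] [92.5 98.9] 320
plate [540.1 -25.9] [89.8 95.3] 267
plate [540.5 -26.2] [86.4 88.5] 160
A [0.6064 0.2707] [0.6063 0.2735]
B [ 0.6233 -0.284 ] 
C [ 0.4556 -0.2865] [ 0.4565 -0.2856]
sat board [ 14 128 135] bench [ 17 104 152]
board ((539.3010864257812, -35.39178466796875), (226.62538146972656, 175.13072204589844), 82.97791290283203) [[439.0, -137.0], [612.0, -159.0], [640.0, 66.0], [466.0, 88.0]]
handle line [ 0.1057  0.9944  0.6895 -0.0447] -0.08909036151278873 -0.0013441452438245419 0.22308706892130648
handle line [ 0.1103  0.9939  0.6912 -0.0358] -0.09028593820535225 0.004313894079710501 0.22259341841116298
box ((515.9869384765625, 442.0022888183594), (130.5867919921875, 111.53015899658203), 7.520584583282471) 356
```

```bash
python3 go.py 0.5395 -0.0225 0.231 -2.503
```

```text
at [0.2272 0.6884 0.2311] rpy [-3.141  0.     2.823] d_tool [-5.193e-01 -5.772e-01  3.000e-04] turn -0.957 d_after_turn [ 1.73e-01 -7.57e-01  3.00e-04] j7 -0.08
```
Turn direction check: R2 = R*Rz(t): Rz(yaw)Rx(pi)Rz(t)=Rz(yaw - t)Rx(pi). OK.

Careful with the scale: shifts go in shares of 62.5 mm. That gives: -0.0598 m is -0.9568, 0.0136 m is 0.2176.

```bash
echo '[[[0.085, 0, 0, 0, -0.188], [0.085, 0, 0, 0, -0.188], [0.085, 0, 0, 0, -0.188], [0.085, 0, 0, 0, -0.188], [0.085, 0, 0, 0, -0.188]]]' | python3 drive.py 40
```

```text
refused: ROWS must be a list of rows, each a list of 5 numbers. Nothing was moved.
```

Refused on format, not on reach. It needs a list of rows, each a list of 5 numbers.

```bash
echo '[[0.085, 0, 0, 0, -0.188], [0.085, 0, 0, 0, -0.188], [0.085, 0, 0, 0, -0.188], [0.085, 0, 0, 0, -0.188], [0.085, 0, 0, 0, -0.188]]' | python3 drive.py 40
echo '[[0.085, 0.2176, -0.9568, 0, 0], [0.085, 0.2176, -0.9568, 0, 0], [0.085, 0.2176, -0.9568, 0, 0], [0.085, 0.2176, -0.9568, 0, 0], [0.085, 0.2176, -0.9568, 0, 0]]' | python3 drive.py
echo '[[0.085, 0.2176, -0.9568, 0, 0], [0.085, 0.2176, -0.9568, 0, 0], [0.085, 0.2176, -0.9568, 0, 0], [0.085, 0.2176, -0.9568, 0, 0], [0.085, 0, 0, 0, 0]]' | python3 drive.py
python3 go.py 0.5395 -0.0225 0.12 -2.503
```

```text
time_s: 1.02
tool_pos: [0.2273, 0.6884, 0.2313]
tool_rot: [-3.141, 0.0, -2.517]
force: [-0.1, -0.2, -0.4]
finger_gap: 0.085
grasp_force: 0.0
time_s: 1.65
tool_pos: [0.346, 0.4036, 0.2315]
tool_rot: [-3.142, 0.001, -2.523]
force: [1.4, 0.3, -0.0]
finger_gap: 0.0849
grasp_force: 0.0
time_s: 2.28
tool_pos: [0.4413, 0.1741, 0.2314]
tool_rot: [-3.14, -0.001, -2.531]
force: [-0.0, 0.4, 0.2]
finger_gap: 0.0846
grasp_force: 0.0
at [0.4413 0.1741 0.2314] rpy [-3.140e+00 -1.000e-03 -2.531e+00] d_tool [ 0.0321 -0.2172  0.1118] turn -0.028 d_after_turn [ 0.0383 -0.2162  0.1118] j7 1.55
```

In the tool's units: -0.054 m is -0.864, 0.028 m is 0.448.

```bash
echo '[[0.085, 0.128, -0.864, 0.448, -0.028], [0.085, 0.128, -0.864, 0.448, 0], [0.085, 0.128, -0.864, 0.448, 0], [0.085, 0.128, -0.864, 0.432, 0], [0.06, 0, 0, 0, 0]]' | python3 drive.py
python3 go.py 0.5395 -0.0225 0.032 -2.503
python3 - <<'E'
from h import *
cv2.imwrite("pics/s2.png",cv2.resize(snap("side")["img"][90:290,220:440],None,fx=2.7,fy=2.7,interpolation=3))
E
```

```text
time_s: 2.9
tool_pos: [0.5436, -0.0167, 0.1182]
tool_rot: [3.141, -0.002, -2.5]
force: [-1.3, 0.6, -1.1]
finger_gap: 0.0691
grasp_force: 0.0
at [ 0.5436 -0.0167  0.1182] rpy [ 3.141e+00 -2.000e-03 -2.500e+00] d_tool [ 0.0065 -0.0022  0.0863] turn 0.003 d_after_turn [ 0.0065 -0.0023  0.0863] j7 1.93
```

View pics/s2.png

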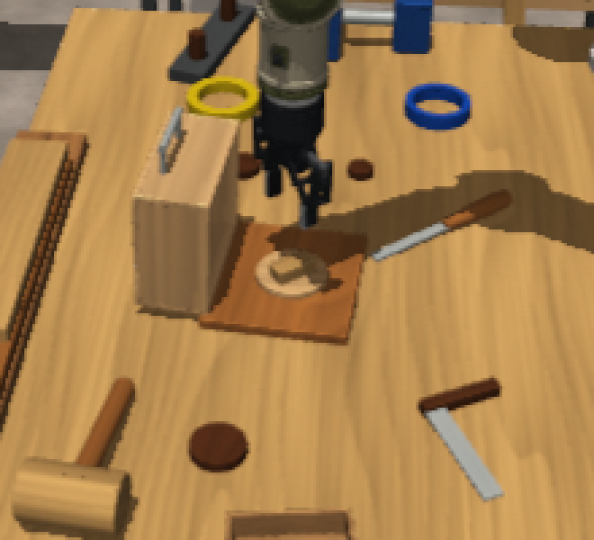

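The gripper is above the offcut, with the fingers straddling it: crop tips at (275,190) and (308,222), offcut at (290,265). I can descend.

```bash
echo '[[0.06, 0.104, -0.0352, 0.48, 0], [0.06, 0, 0, 0.48, 0], [0.06, 0, 0, 0.416, 0], [0.06, 0, 0, 0, 0]]' | python3 drive.py
echo '[[0, 0, 0, 0, 0], [0, 0, 0, 0, 0], [0, 0, 0, 0, 0], [0, 0, 0, 0, 0]]' | python3 drive.py
echo '[[0, 0, 0, -0.64, 0], [0, 0, 0, -0.64, 0], [0, 0, 0, -0.48, 0], [0, 0, 0, 0, 0]]' | python3 drive.py
python3 go.py 0.516 0.442 0.16 -1.441
```

```text
time_s: 3.45
tool_pos: [0.5382, -0.0167, 0.0337]
tool_rot: [3.14, -0.001, -2.492]
force: [-1.5, -0.1, -0.1]
finger_gap: 0.0601
grasp_force: 0.0
time_s: 3.95
tool_pos: [0.5398, -0.0184, 0.0359]
tool_rot: [-3.141, 0.002, -2.494]
force: [-1.1, 0.9, 6.3]
finger_gap: 0.0265
grasp_force: 39.3
time_s: 4.45
tool_pos: [0.5405, -0.0191, 0.1474]
tool_rot: [-3.138, 0.005, -2.495]
force: [0.6, -0.3, -0.1]
finger_gap: 0.0261
grasp_force: 39.9
at [ 0.5405 -0.0191  0.1474] rpy [-3.138  0.005 -2.495] d_tool [-0.2581  0.3828 -0.0127] turn -1.054 d_after_turn [-0.4604 -0.0355 -0.0127] j7 1.95
```

```bash
echo '[[0, -0.464, 0.68, -0.032, 0], [0, -0.464, 0.68, -0.032, 0], [0, -0.464, 0.68, 0, 0], [0, -0.464, 0.68, 0, 0], [0, -0.464, 0.68, 0, 0]]' | python3 drive.py
echo '[[0, -0.464, 0.68, 0, 0], [0, -0.464, 0.68, 0, 0], [0, -0.464, 0.68, 0, 0], [0, -0.464, 0.68, 0, 0], [0, 0, 0, 0, 0]]' | python3 drive.py
python3 go.py 0.516 0.442 0.05
```

```text
time_s: 5.08
tool_pos: [0.5262, 0.2394, 0.1478]
tool_rot: [-3.141, -0.001, -2.495]
force: [0.7, 0.1, -0.5]
finger_gap: 0.0268
grasp_force: 39.9
time_s: 5.7
tool_pos: [0.5144, 0.4488, 0.1474]
tool_rot: [3.139, 0.001, -2.489]
force: [0.0, -0.1, -0.7]
finger_gap: 0.0266
grasp_force: 39.9
at [0.5144 0.4488 0.1474] rpy [ 3.139e+00  1.000e-03 -2.489e+00] d_tool [ 0.0029 -0.0066  0.0973]
```

In the tool's units: 0.04 m is 0.64, 0.02 m is 0.32.

```bash
echo '[[0, 0.048, -0.096, 0.64, 0], [0, 0, 0, 0.64, 0], [0, 0, 0, 0.32, 0], [0, 0, 0, 0.304, 0], [0, 0, 0, 0, 0]]' | python3 drive.py
echo '[[0.05, 0, 0, 0, 0], [0.05, 0, 0, 0, 0], [0.05, 0, 0, 0, 0], [0.05, 0, 0, -0.48, 0], [0.05, 0, 0, -0.96, 0]]' | python3 drive.py
echo '[[0.085, 0, 0, -0.48, 0], [0.085, 0, 0, 0, 0]]' | python3 drive.py
python3 - <<'E'
from meas import *
T=snap("top"); S=snap("side")
for n,a in(("A",(260,185)),("B",(432,180)),("C",(434,233))): print(n,*disc(T,a))
im=np.hstack([cv2.resize(T["img"][150:260,150:290],None,fx=2.8,fy=2.8),cv2.resize(S["img"][230:340,250:390],None,fx=2.8,fy=2.8)])
cv2.imwrite("pics/m3.png",im)
E
python3 go.py 0.606 0.272 0.12 -2.49
```

```text
time_s: 6.32
tool_pos: [0.5178, 0.4365, 0.0283]
tool_rot: [-3.141, -0.002, -2.495]
force: [-0.3, -0.6, -0.4]
finger_gap: 0.0265
grasp_force: 39.9
time_s: 6.95
tool_pos: [0.517, 0.436, 0.1184]
tool_rot: [-3.141, -0.004, -2.495]
force: [1.3, 0.1, 0.6]
finger_gap: 0.0499
grasp_force: 0.0
time_s: 7.2
tool_pos: [0.5193, 0.438, 0.1527]
tool_rot: [3.141, 0.006, -2.495]
force: [0.2, -0.9, -0.5]
finger_gap: 0.0837
grasp_force: 0.0
A [259.9 185.2] 304 [0.6056 0.2696 0.014 ] 64.5
B [431.8 180.1] 185 [ 0.6224 -0.2825  0.014 ] 51.6
C [433.9 232.3] 96 [ 0.4553 -0.2851  0.014 ] 36.6
at [0.518  0.4367 0.1494] rpy [-3.141  0.    -2.495] d_tool [ 0.029  -0.1844  0.0294] turn -0.005 d_after_turn [ 0.0299 -0.1843  0.0294] j7 1.3
```

View pics/m3.png

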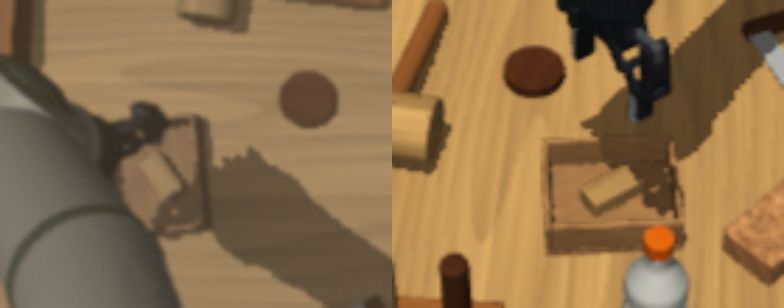

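The offcut is in the box (right half of the picture, around (610,188)), released. Next is disc A, the 66 mm one.

```bash
echo '[[0.085, 0.12, -0.736, 0.08, 0], [0.085, 0.12, -0.736, 0.24, 0], [0.085, 0.12, -0.736, 0.32, 0], [0.085, 0.12, -0.736, 0.48, 0], [0.085, 0, 0, 0.48, 0]]' | python3 drive.py
echo '[[0.085, 0, 0, 0, 0]]' | python3 drive.py
python3 go.py 0.606 0.272 0.0105
```

```text
time_s: 7.92
tool_pos: [0.6067, 0.2659, 0.0468]
tool_rot: [-3.139, -0.003, -2.501]
force: [-0.6, 0.0, -0.4]
finger_gap: 0.0853
grasp_force: 0.0
time_s: 8.05
tool_pos: [0.603, 0.2705, 0.0459]
tool_rot: [3.14, -0.006, -2.495]
force: [0.2, 1.0, -0.4]
finger_gap: 0.0851
grasp_force: 0.0
at [0.603  0.2705 0.0459] rpy [ 3.14  -0.006 -2.495] d_tool [-0.0035 -0.0007  0.0353]
```

In the tool's units: 0.02 m is 0.32, 0.01 m is 0.16.

```bash
echo '[[0.085, -0.048, -0.008, 0.32, 0], [0.085, 0, 0, 0.16, 0], [0.085, 0, 0, 0.0848, 0], [0.085, 0, 0, 0, 0], [0.085, 0, 0, 0, 0]]' | python3 drive.py
echo '[[0, 0, 0, 0, 0], [0, 0, 0, 0, 0], [0, 0, 0, 0, 0], [0, 0, 0, 0, 0]]' | python3 drive.py 50; python3 go.py 0.606 0.272 0.0105
```

```text
time_s: 8.68
tool_pos: [0.608, 0.2736, 0.0145]
tool_rot: [-3.141, 0.001, -2.495]
force: [-0.0, 0.4, -0.0]
finger_gap: 0.0849
grasp_force: 0.0
time_s: 9.18
tool_pos: [0.6081, 0.2736, 0.0145]
tool_rot: [-3.141, 0.001, -2.495]
force: [0.1, 0.4, 3.4]
finger_gap: 0.0121
grasp_force: 1.5
at [0.6081 0.2736 0.0145] rpy [-3.141e+00  1.000e-03 -2.495e+00] d_tool [ 0.0027 -0.      0.004 ]
```

```bash
echo '[[0.085, 0, 0, -0.048, 0], [0.085, 0, 0, 0, 0], [0.085, 0, 0, 0, 0]]' | python3 drive.py
python3 - <<'E'
from meas import *
T=snap("top"); print(disc(T,(260,185)), disc(snap("side"),(301,256)))
E
python3 go.py 0.606 0.272 -0.003
```

```text
time_s: 9.55
tool_pos: [0.6077, 0.2734, 0.017]
tool_rot: [-3.142, -0.0, -2.495]
force: [-0.3, -0.5, -0.3]
finger_gap: 0.0659
grasp_force: 0.0
(array([260.5, 180.3]), np.int32(678), array([0.6215, 0.2678, 0.014 ]), np.float64(96.5)) (array([302.9, 254.4]), np.int32(419), array([0.5983, 0.2757, 0.014 ]), np.float64(82.4))
at [0.6077 0.2734 0.0169] rpy [-3.142 -0.    -2.495] d_tool [ 0.0022 -0.0001  0.0199]
```

In the tool's units: 0.001 m is 0.016.

```bash
echo '[[0.085, 0.016, 0, 0, 0], [0.085, 0.016, 0, 0, 0]]' | python3 drive.py
echo '[[0.085, 0, 0, 0.16, 0], [0.085, 0, 0, 0.096, 0], [0.085, 0, 0, 0.048, 0], [0.085, 0, 0, 0, 0]]' | python3 drive.py
echo '[[0, 0, 0, 0, 0], [0, 0, 0, 0, 0], [0, 0, 0, 0, 0]]' | python3 drive.py 50; python3 go.py 0.606 0.272 -0.003
```

```text
time_s: 9.9
tool_pos: [0.6061, 0.2721, 0.0169]
tool_rot: [-3.142, -0.0, -2.495]
force: [-0.4, -0.1, -0.9]
finger_gap: 0.085
grasp_force: 0.0
time_s: 10.4
tool_pos: [0.6059, 0.2722, -0.0025]
tool_rot: [3.142, -0.001, -2.495]
force: [0.3, -0.4, -0.3]
finger_gap: 0.0849
grasp_force: 0.0
time_s: 10.78
tool_pos: [0.6063, 0.2723, -0.0012]
tool_rot: [-3.141, 0.001, -2.495]
force: [-0.3, -0.6, 4.5]
finger_gap: 0.0641
grasp_force: 54.0
at [ 0.6063  0.2723 -0.0012] rpy [-3.141e+00  1.000e-03 -2.495e+00] d_tool [ 0.0004 -0.0001  0.0018]
```

In the tool's units: -0.03 m is -0.48, -0.02 m is -0.32.

```bash
echo '[[0, 0, 0, -0.32, 0], [0, 0, 0, -0.48, 0], [0, 0, 0, -0.32, 0], [0, 0, 0, 0, 0]]' | python3 drive.py 60
python3 go.py 0.5405 -0.0268 0.065
```

```text
time_s: 11.28
tool_pos: [0.6073, 0.2726, 0.0703]
tool_rot: [-3.141, 0.004, -2.495]
force: [-0.0, 0.6, -1.8]
finger_gap: 0.0635
grasp_force: 67.2
at [0.6073 0.2726 0.0703] rpy [-3.141  0.004 -2.495] d_tool [ 0.2337 -0.1988  0.0046]
```

In the tool's units: 0.04 m is 0.64, -0.034 m is -0.544.

```bash
echo '[[0, 0.64, -0.544, 0, 0], [0, 0.64, -0.544, 0, 0], [0, 0.64, -0.544, 0, 0], [0, 0.64, -0.544, 0, 0], [0, 0.64, -0.544, 0, 0]]' | python3 drive.py
echo '[[0, 0.5392, -0.4608, 0, 0], [0, 0, 0, 0, 0], [0, 0, 0, 0, 0]]' | python3 drive.py
python3 go.py 0.5405 -0.0268 0.0225
```

```text
time_s: 11.9
tool_pos: [0.5481, 0.0145, 0.0674]
tool_rot: [3.141, -0.001, -2.495]
force: [0.2, -0.8, -0.7]
finger_gap: 0.0631
grasp_force: 67.2
time_s: 12.28
tool_pos: [0.5395, -0.0269, 0.0677]
tool_rot: [3.141, 0.0, -2.495]
force: [0.6, 1.4, 0.2]
finger_gap: 0.0635
grasp_force: 67.2
at [ 0.5395 -0.0269  0.0677] rpy [ 3.141  0.    -2.495] d_tool [-0.0008 -0.0006  0.0452]
```

In the tool's units: 0.02 m is 0.32, 0.015 m is 0.24.

```bash
echo '[[0, -0.0128, -0.0096, 0.32, 0], [0, 0, 0, 0.24, 0], [0, 0, 0, 0.096, 0], [0, 0, 0, 0.032, 0], [0, 0, 0, 0, 0]]' | python3 drive.py; python3 go.py 0.5405 -0.0268 0.0225
```

```text
time_s: 12.9
tool_pos: [0.5405, -0.027, 0.0251]
tool_rot: [-3.142, 0.0, -2.495]
force: [0.1, 0.5, -0.1]
finger_gap: 0.0635
grasp_force: 67.2
at [ 0.5405 -0.027   0.0251] rpy [-3.142  0.    -2.495] d_tool [-0.0001  0.0002  0.0026]
```

In the tool's units: 0.0025 m is 0.04.

```bash
echo '[[0, 0, 0, 0.04, 0], [0, 0, 0, 0, 0]]' | python3 drive.py; echo '[[0.085, 0, 0, 0, 0], [0.085, 0, 0, 0, 0], [0.085, 0, 0, 0, 0], [0.085, 0, 0, 0, 0], [0.085, 0, 0, -0.64, 0]]' | python3 drive.py
echo '[[0.085, 0, 0, -0.64, 0], [0.085, -0.5792, 0.8, 0, 0], [0.085, -0.5792, 0.8, 0, 0], [0.085, 0, 0, 0, 0]]' | python3 drive.py
python3 - <<'E'
from meas import *
T=snap("top");S=snap("side")
for n,a in(("A",(353,205)),("B",(432,180)),("C",(434,233))):
  try: print(n,*disc(T,a,.037 if n=="A" else .014))
  except Exception as e: print(n,e)
im=np.hstack([cv2.resize(T["img"][150:260,300:440],None,fx=2.8,fy=2.8),cv2.resize(S["img"][130:240,250:390],None,fx=2.8,fy=2.8)])
cv2.imwrite("pics/m4.png",im)
E
```

```text
time_s: 13.15
tool_pos: [0.5405, -0.0274, 0.0226]
tool_rot: [-3.141, 0.0, -2.495]
force: [-0.3, -1.7, -1.2]
finger_gap: 0.0632
grasp_force: 67.2
time_s: 13.78
tool_pos: [0.539, -0.027, 0.0608]
tool_rot: [3.139, -0.004, -2.494]
force: [0.8, -1.1, 0.2]
finger_gap: 0.0845
grasp_force: 0.0
time_s: 14.28
tool_pos: [0.5378, 0.1025, 0.1029]
tool_rot: [3.14, 0.003, -2.486]
force: [-0.2, -0.8, -0.2]
finger_gap: 0.0851
grasp_force: 0.0
A [348.2 209.6] 711 [ 0.5257 -0.0125  0.037 ] 94.5
B [431.8 180.3] 190 [ 0.6221 -0.2824  0.014 ] 52.3
C [433.8 232.3] 98 [ 0.4554 -0.2849  0.014 ] 37.0
```

View pics/m4.png

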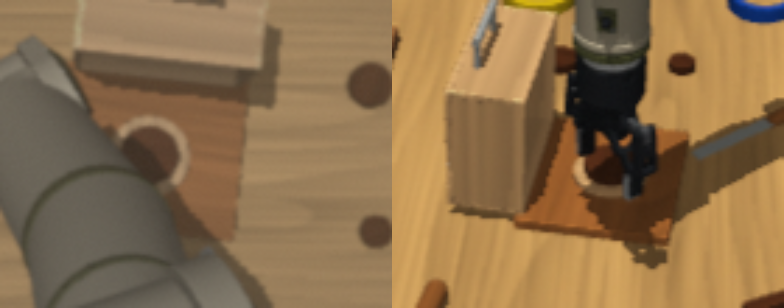

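```bash
python3 go.py 0.50 -0.25 0.1 -2.49
```

```text
at [0.5376 0.0968 0.1024] rpy [-3.142 -0.    -2.493] d_tool [ 0.2396 -0.2536  0.0026] turn -0.003 d_after_turn [ 0.2403 -0.2529  0.0026] j7 1.69
```

```bash
echo '[[0.085, 0.768, -0.8, 0, 0.188], [0.085, 0.608, -0.784, 0, 0.188], [0.085, 0.448, -0.88, 0, 0.188], [0.085, 0.24, -0.96, 0, 0.188], [0.085, 0, -0.96, 0, 0.188]]' | python3 drive.py
python3 go.py 0.50 -0.25 0.1 2.85
```

```text
time_s: 15.0
tool_pos: [0.4881, -0.2117, 0.1026]
tool_rot: [-3.141, -0.0, 2.842]
force: [2.1, 1.0, 0.4]
finger_gap: 0.0852
grasp_force: 0.0
at [ 0.4881 -0.2117  0.1026] rpy [-3.141 -0.     2.842] d_tool [-0.0227 -0.0331  0.0026] turn -0.008 d_after_turn [-0.0224 -0.0333  0.0026] j7 1.55
```

```bash
cat > stack.py <<'E'
from meas import *
import sys
# fit top circle of a disc on the stack: args z, R
def topfit(s,uv,z,r=16):
    c,a,cs=blob(s,uv,dark,r); P=onz(s,[c],z)[0]; return P.round(4),a
T=snap("top");S=snap("side"); z=float(sys.argv[1])
c=proj(T,[.5405,-.0268,z])[0]; d=proj(S,[.5405,-.0268,z])[0]
print("top",topfit(T,c,z),"side(with rim, expect y +7mm)",topfit(S,d,z))
for a in((432,180),(434,233)):
  try: print(disc(T,a))
  except Exception as e: print(e)
E
python3 stack.py .037; python3 go.py 0.6228 -0.2832 0.05
```

```text
top (array([ 0.5395, -0.0277,  0.037 ]), np.int32(308)) side(with rim, expect y +7mm) (array([ 0.5404, -0.0172,  0.037 ]), np.int32(212))
(array([432.3, 184.9]), np.int32(307), array([ 0.6069, -0.2836,  0.014 ]), np.float64(66.3))
(array([435.1, 231.4]), np.int32(1159), array([ 0.4581, -0.289 ,  0.014 ]), np.float64(127.5))
at [ 0.4872 -0.2168  0.1026] rpy [-3.138e+00  1.000e-03  2.834e+00] d_tool [-0.1493 -0.022   0.0528]
```

Careful with the scale: shifts go in shares of 62.5 mm. That gives: -0.05 m is -0.8, -0.049 m is -0.784.

```bash
echo '[[0.085, -0.8, -0.112, 0.16, 0], [0.085, -0.8, -0.112, 0.32, 0], [0.085, -0.784, -0.128, 0.352, 0], [0.085, 0, 0, 0, 0], [0.085, 0, 0, 0, 0]]' | python3 drive.py; python3 go.py 0.6228 -0.2832 0.0005
python3 - <<'E'
from h import *
T=snap("top");S=snap("side")
im=np.hstack([cv2.resize(T["img"][130:240,370:510],None,fx=2.8,fy=2.8),cv2.resize(S["img"][90:200,250:390],None,fx=2.8,fy=2.8)])
cv2.imwrite("pics/m5.png",im)
E
```

```text
time_s: 15.72
tool_pos: [0.6247, -0.2723, 0.0499]
tool_rot: [-3.141, -0.002, 2.85]
force: [-0.1, 0.5, 0.4]
finger_gap: 0.085
grasp_force: 0.0
at [ 0.6247 -0.2723  0.0499] rpy [-3.141e+00 -2.000e-03  2.850e+00] d_tool [-0.0015 -0.011   0.0494]
```

View pics/m5.png

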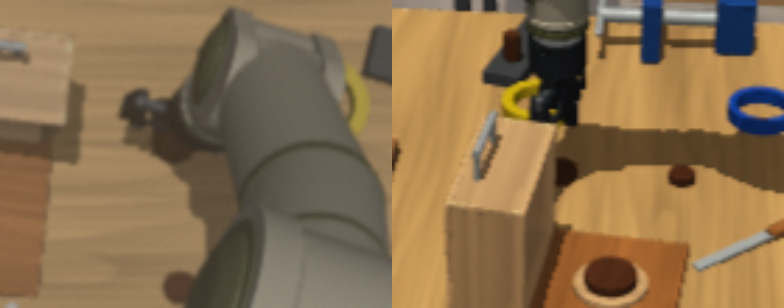

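Disc A is concentric on the plate (right half, (610,277)), and B is still in place, partly hidden under the gripper. I'll centre on B and go down.

In the tool's units: 0.02 m is 0.32, 0.014 m is 0.224.

```bash
echo '[[0.085, -0.016, -0.176, 0, 0], [0.085, 0, 0, 0.32, 0], [0.085, 0, 0, 0.224, 0], [0.085, 0, 0, 0, 0], [0.085, 0, 0, 0, 0]]' | python3 drive.py; python3 go.py 0.6228 -0.2832 0.0005
```

```text
time_s: 16.45
tool_pos: [0.6242, -0.2822, 0.0162]
tool_rot: [3.141, -0.001, 2.851]
force: [-0.3, 0.8, 0.4]
finger_gap: 0.0848
grasp_force: 0.0
at [ 0.6242 -0.2822  0.0162] rpy [ 3.141e+00 -1.000e-03  2.851e+00] d_tool [ 0.001  -0.0013  0.0157]
```

```bash
echo '[[0.085, 0.016, -0.016, 0.16, 0], [0.085, 0, 0, 0.096, 0], [0.085, 0, 0, 0, 0], [0.085, 0, 0, 0, 0]]' | python3 drive.py;  python3 go.py 0.6228 -0.2832 0.0005; echo '[[0, 0, 0, 0, 0], [0, 0, 0, 0, 0], [0, 0, 0, 0, 0], [0, 0, 0, 0, 0]]' | python3 drive.py 50; python3 go.py 0.6228 -0.2832 0.0005
```

```text
time_s: 16.95
tool_pos: [0.623, -0.2832, 0.0005]
tool_rot: [-3.142, 0.0, 2.851]
force: [-0.2, -0.0, -0.2]
finger_gap: 0.0851
grasp_force: 0.0
at [ 6.230e-01 -2.832e-01  5.000e-04] rpy [-3.142  0.     2.851] d_tool [ 0.0002 -0.0001  0.    ] time_s: 17.45
tool_pos: [0.6231, -0.2833, 0.0013]
tool_rot: [-3.142, 0.001, 2.851]
force: [-1.2, 0.5, 5.8]
finger_gap: 0.0499
grasp_force: 51.2
at [ 0.6231 -0.2833  0.0013] rpy [-3.142e+00  1.000e-03  2.851e+00] d_tool [ 0.0003 -0.      0.0008]
```

In the tool's units: -0.03 m is -0.48, -0.02 m is -0.32.

```bash
echo '[[0, 0, 0, -0.32, 0], [0, 0, 0, -0.48, 0], [0, 0, 0, -0.48, 0], [0, 0, 0, 0, 0]]' | python3 drive.py 60
python3 go.py 0.51 -0.22 0.085;python3 go.py 0.5405 -0.0268 0.085
```

```text
time_s: 17.95
tool_pos: [0.6245, -0.284, 0.0843]
tool_rot: [-3.141, 0.005, 2.851]
force: [0.2, -0.1, -0.2]
finger_gap: 0.0493
grasp_force: 62.0
at [ 0.6245 -0.284   0.0843] rpy [-3.141  0.005  2.851] d_tool [ 0.1281  0.0284 -0.0014] at [ 0.6245 -0.284   0.0843] rpy [-3.141  0.005  2.851] d_tool [ 0.1543  0.2222 -0.0017]
```

In the tool's units: 0.055 m is 0.88, 0.043 m is 0.688.

```bash
echo '[[0, 0.688, 0.144, 0, 0], [0, 0.688, 0.144, 0, 0], [0, 0.672, 0.16, 0, 0], [0, 0.128, 0.88, 0, 0], [0, 0.128, 0.88, 0, 0]]' | python3 drive.py
echo '[[0, 0.08, 0.672, 0, 0], [0, 0.08, 0.672, 0, 0], [0, 0, 0, 0, 0], [0, 0, 0, 0, 0]]' | python3 drive.py
python3 go.py 0.5405 -0.0268 0.0388
```

```text
time_s: 18.58
tool_pos: [0.5242, -0.109, 0.0807]
tool_rot: [-3.142, 0.0, 2.849]
force: [1.0, 0.3, -1.0]
finger_gap: 0.0498
grasp_force: 62.1
time_s: 19.08
tool_pos: [0.5387, -0.0267, 0.0805]
tool_rot: [-3.141, -0.0, 2.851]
force: [0.3, 0.2, 0.1]
finger_gap: 0.0496
grasp_force: 62.1
at [ 0.5387 -0.0267  0.0805] rpy [-3.141 -0.     2.851] d_tool [-0.0017  0.0004  0.0417]
```

In the tool's units: 0.02 m is 0.32, 0.014 m is 0.224.

```bash
echo '[[0, -0.024, 0, 0.32, 0], [0, 0, 0, 0.224, 0], [0, 0, 0, 0.064, 0], [0, 0, 0, 0, 0], [0, 0, 0, 0, 0]]' | python3 drive.py; python3 go.py 0.5405 -0.0268 0.0388
```

```text
time_s: 19.7
tool_pos: [0.5406, -0.0269, 0.0428]
tool_rot: [3.141, 0.0, 2.851]
force: [-0.1, -0.5, -0.3]
finger_gap: 0.0495
grasp_force: 62.1
at [ 0.5406 -0.0269  0.0428] rpy [3.141 0.    2.851] d_tool [0.0002 0.0001 0.004 ]
```

In the tool's units: 0.0025 m is 0.04, 0.0012 m is 0.0192.

```bash
echo '[[0, 0, 0, 0.04, 0], [0, 0, 0, 0.0192, 0], [0, 0, 0, 0, 0]]' | python3 drive.py; echo '[[0.085, 0, 0, 0, 0], [0.085, 0, 0, 0, 0], [0.085, 0, 0, 0, 0], [0.085, 0, 0, -0.48, 0], [0.085, 0, 0, -0.64, 0]]' | python3 drive.py; python3 go.py 0.46 -0.22 0.12
```

```text
time_s: 20.08
tool_pos: [0.5405, -0.0267, 0.0388]
tool_rot: [-3.142, 0.0, 2.851]
force: [-0.6, 0.7, -0.1]
finger_gap: 0.0493
grasp_force: 62.1
time_s: 20.7
tool_pos: [0.5398, -0.0268, 0.1088]
tool_rot: [-3.141, -0.002, 2.851]
force: [1.0, 0.7, 0.2]
finger_gap: 0.085
grasp_force: 0.0
at [ 0.5398 -0.0268  0.1088] rpy [-3.141e+00 -2.000e-03  2.851e+00] d_tool [ 0.0211 -0.208  -0.011 ]
```

```bash
echo '[[0.085, 0.08, -0.832, 0, 0], [0.085, 0.08, -0.832, 0, 0], [0.085, 0.08, -0.832, 0, 0], [0.085, 0.08, -0.832, 0, 0], [0.085, 0, 0, 0, 0]]' | python3 drive.py; python3 stack.py .051; python3 go.py 0.456 -0.286 0.04
```

```text
time_s: 21.32
tool_pos: [0.4594, -0.2246, 0.1089]
tool_rot: [-3.14, -0.0, 2.843]
force: [0.8, 0.5, 0.3]
finger_gap: 0.0855
grasp_force: 0.0
top (array([ 0.5384, -0.027 ,  0.051 ]), np.int32(308)) side(with rim, expect y +7mm) (array([ 0.5402, -0.0041,  0.051 ]), np.int32(240))
attempt to get argmax of an empty sequence
(array([434.6, 233. ]), np.int32(1050), array([ 0.4533, -0.2873,  0.014 ]), np.float64(121.3))
at [ 0.4616 -0.2206  0.1089] rpy [3.141 0.    2.849] d_tool [-0.0135 -0.0643  0.0688]
```

Run:
```python
from h import *
T=snap("top");S=snap("side")
im=np.hstack([cv2.resize(T["img"][160:270,310:450],None,fx=2.8,fy=2.8),cv2.resize(S["img"][120:230,250:390],None,fx=2.8,fy=2.8)])
cv2.imwrite("pics/m6.png",im)
```

```text
(no output)
```

View pics/m6.png

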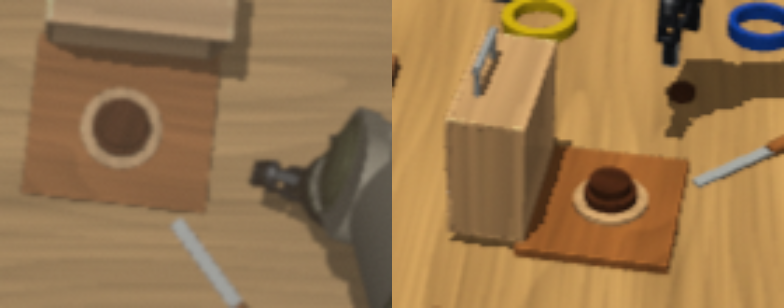

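A and B are stacked concentrically. C is unmoved (side full-image pixel (353,153)).

```bash
echo '[[0.07, -0.216, -0.864, 0.48, 0], [0.07, 0, -0.16, 0.48, 0], [0.07, 0, 0, 0.128, 0], [0.07, 0, 0, 0, 0], [0.07, 0, 0, 0, 0]]' | python3 drive.py; python3 go.py 0.456 -0.286 0.003
```

```text
time_s: 22.15
tool_pos: [0.4573, -0.2837, 0.042]
tool_rot: [3.141, 0.001, 2.853]
force: [-0.2, -0.5, -0.5]
finger_gap: 0.0702
grasp_force: 0.0
at [ 0.4573 -0.2837  0.042 ] rpy [3.141e+00 1.000e-03 2.853e+00] d_tool [ 0.0006 -0.0026  0.039 ]
```

In the tool's units: 0.02 m is 0.32, 0.012 m is 0.192.

```bash
echo '[[0.07, 0.008, -0.0384, 0.32, 0], [0.07, 0, 0, 0.192, 0], [0.07, 0, 0, 0.1088, 0], [0.07, 0, 0, 0, 0], [0.07, 0, 0, 0, 0]]' | python3 drive.py;  python3 go.py 0.456 -0.286 0.003; echo '[[0, 0, 0, 0, 0], [0, 0, 0, 0, 0], [0, 0, 0, 0, 0], [0, 0, 0, 0, 0]]' | python3 drive.py 50; python3 go.py 0.456 -0.286 0.003
```

```text
time_s: 22.78
tool_pos: [0.4553, -0.287, 0.0027]
tool_rot: [-3.142, 0.0, 2.851]
force: [-0.2, 0.9, -0.8]
finger_gap: 0.0697
grasp_force: 0.0
at [ 0.4553 -0.287   0.0027] rpy [-3.142  0.     2.851] d_tool [-0.0004  0.0012 -0.0003] time_s: 23.28
tool_pos: [0.4553, -0.2871, 0.003]
tool_rot: [-3.141, 0.001, 2.851]
force: [-0.9, 0.6, 8.4]
finger_gap: 0.0357
grasp_force: 49.1
at [ 0.4553 -0.2871  0.003 ] rpy [-3.141e+00  1.000e-03  2.851e+00] d_tool [-0.0004  0.0013  0.    ]
```

In the tool's units: -0.04 m is -0.64, -0.035 m is -0.56.

```bash
echo '[[0, 0, 0, -0.32, 0], [0, 0, 0, -0.64, 0], [0, 0, 0, -0.56, 0], [0, 0, 0, 0, 0]]' | python3 drive.py 60
python3 go.py 0.5405 -0.0268 0.1
```

```text
time_s: 23.78
tool_pos: [0.4563, -0.2878, 0.0999]
tool_rot: [-3.141, 0.005, 2.85]
force: [0.4, -0.4, -0.3]
finger_gap: 0.0351
grasp_force: 59.9
at [ 0.4563 -0.2878  0.0999] rpy [-3.141  0.005  2.85 ] d_tool [-0.0058  0.2741 -0.0004]
```

In the tool's units: 0.055 m is 0.88, 0.053 m is 0.848.

```bash
echo '[[0, -0.016, 0.88, 0, 0], [0, -0.016, 0.88, 0, 0], [0, -0.016, 0.88, 0, 0], [0, -0.016, 0.88, 0, 0], [0, -0.016, 0.848, 0, 0]]' | python3 drive.py
echo '[[0, 0, 0, 0, 0], [0, 0, 0, 0, 0]]' | python3 drive.py
python3 go.py 0.5405 -0.0268 0.0545
```

```text
time_s: 24.4
tool_pos: [0.5382, -0.0251, 0.0966]
tool_rot: [-3.141, -0.001, 2.851]
force: [0.6, -0.1, -0.6]
finger_gap: 0.0353
grasp_force: 59.9
time_s: 24.65
tool_pos: [0.5376, -0.0271, 0.0967]
tool_rot: [-3.141, -0.001, 2.851]
force: [0.0, -0.3, 0.2]
finger_gap: 0.035
grasp_force: 60.0
at [ 0.5376 -0.0271  0.0967] rpy [-3.141e+00 -1.000e-03  2.851e+00] d_tool [-0.0028  0.0012  0.0422]
```

In the tool's units: 0.02 m is 0.32, 0.014 m is 0.224.

```bash
echo '[[0, -0.04, 0.016, 0.32, 0], [0, 0, 0, 0.224, 0], [0, 0, 0, 0.08, 0], [0, 0, 0, 0, 0], [0, 0, 0, 0, 0]]' | python3 drive.py; python3 go.py 0.5405 -0.0268 0.0545
```

```text
time_s: 25.28
tool_pos: [0.541, -0.0269, 0.0587]
tool_rot: [3.141, 0.001, 2.85]
force: [0.3, -0.5, 0.0]
finger_gap: 0.0353
grasp_force: 60.0
at [ 0.541  -0.0269  0.0587] rpy [3.141e+00 1.000e-03 2.850e+00] d_tool [ 0.0005 -0.0001  0.0042]
```

```bash
echo '[[0, 0, 0, 0.04, 0], [0, 0, 0, 0.024, 0], [0, 0, 0, 0, 0]]' | python3 drive.py; echo '[[0.07, 0, 0, 0, 0], [0.07, 0, 0, 0, 0], [0.07, 0, 0, 0, 0], [0.07, 0, 0, -0.48, 0], [0.07, 0, 0, -0.8, 0]]' | python3 drive.py
echo '[[0.07, 0, -0.8, -0.64, 0], [0.07, 0, -0.88, -0.48, 0], [0.07, 0, -0.88, 0, 0], [0.07, 0, -0.8, 0, 0], [0.07, 0, 0, 0, 0]]' | python3 drive.py
python3 - <<'E'
from meas import *
T=snap("top");S=snap("side")
im=np.hstack([cv2.resize(T["img"][180:230,320:390],None,fx=5.6,fy=5.6,interpolation=3),cv2.resize(S["img"][165:215,290:360],None,fx=5.6,fy=5.6,interpolation=3)])
for s in(T,S):
    i=s["img"].astype(int).max(2); c=proj(s,[.5405,-.0268,.065])[0].round().astype(int); print(c); print(i[c[1]-12:c[1]+13:1,c[0]-12:c[0]+13:2])
cv2.imwrite("pics/m7.png",im)
E
```

```text
time_s: 25.65
tool_pos: [0.5409, -0.0266, 0.0543]
tool_rot: [3.142, -0.0, 2.851]
force: [1.0, 0.1, -0.1]
finger_gap: 0.0351
grasp_force: 60.0
time_s: 26.28
tool_pos: [0.5399, -0.0266, 0.134]
tool_rot: [-3.14, -0.003, 2.851]
force: [1.2, -0.1, -0.5]
finger_gap: 0.07
grasp_force: 0.0
time_s: 26.9
tool_pos: [0.4792, -0.2307, 0.2036]
tool_rot: [-3.14, 0.0, 2.844]
force: [-0.1, 0.7, -0.6]
finger_gap: 0.0698
grasp_force: 0.0
[353 204]
[[137 138 133 150 160 165 171 158 160 144 137 133 135]
 [139 138 134 159 166 171 171 164 167 161 147 137 134]
 [141 149 159 161 162 162 153 155 164 169 165 142 139]
 [145 164 166 156 135 119 112 117 144 169 173 150 141]
 [149 175 163 128 106  93  93  92 109 150 174 161 141]
 [159 176 151 102  91  89  90  91  91 115 162 166 150]
 [172 175 127  91  85  88  92  92  87  92 134 169 161]
 [173 168 105  86  86  90  91  88  87  84 105 163 168]
 [176 158  91  84  88  92  90  87  85  85  91 156 171]
 [176 141  86  87  92  90  90  90  89  86  87 142 171]
 [177 126  85  86  91  92  90  90  90  86  88 129 171]
 [177 118  86  85  91  90  91  90  88  82  84 119 170]
 [176 1
[... 1394 characters left out ...]
32  74  76  73  71  82 171 165 167 164]
 [155 158 163  92  76  76  76  73  72 147 164 168 165]
 [153 158 140  64  77  75  77  73  65 102 165 167 165]
 [153 158 126  59  59  75  76  74  42  62 165 168 166]
 [154 170 105  65  46  52  58  50  33  65 167 168 166]
 [154 188  73  66  46  47  48  40  34  65 129 181 166]
 [174 171  54  67  55  46  46  49  58  52  85 199 166]
 [193 154  61  49  64  58  55  70  65  35  76 197 188]
 [197 145  70  40  50  60  63  59  45  32  77 195 199]
 [208 145  80  46  41  45  47  45  38  57  72 184 202]
 [211 151  74  66  41  40  43  42  48  74  55 179 200]
 [204 161  51  79  65  50  53  56  73  74  36 196 198]
 [200 194  44  59  73  75  76  71  77  45  48 207 194]]
```

View pics/m7.png

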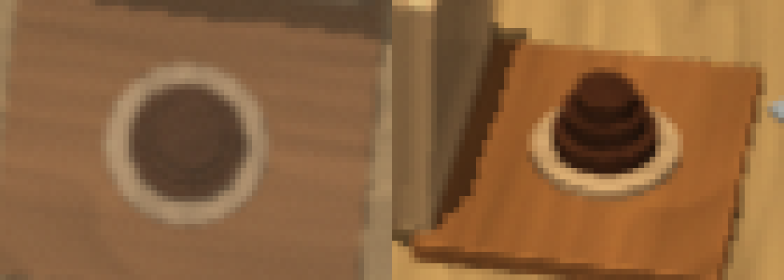

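The stack of three stands concentric on the plate: in the left half both ring and disc centre at about (187,143), and the side view on the right is symmetric. Next, the cover handle.

```bash
cat > lid.py <<'E'
import sys; from h import *
# print tool target for lid angle(s), TCP drop d below bar, as tool-axis steps between successive targets
hng=np.array([.630,-.0363,.015]); e=np.array([.9944,-.106,0]); 
def H(t): return hng+e*(-.201*np.cos(t)+.067*np.sin(t))+np.array([0,0,.201*np.sin(t)+.067*np.cos(t)])
if __name__=="__main__":
    d=float(sys.argv[1]); st=robot.state(); p=st["tool_pos"]; R=Rot.from_euler("xyz",st["tool_rot"]).as_matrix()
    b=p+[0,0,d]-hng; print("theta now",round(np.arctan2(b[2],-b@e)-np.arctan2(.067,.201),3),"r err",round(np.hypot(b[2],b@e)-np.hypot(.201,.067),4), "z",p.round(4))
    for t in map(float,sys.argv[2:]):
        q=H(t)-[0,0,d]; print(t,q.round(4),(R.T@(q-p)).round(4)); p=q
E
echo '[[0.05, 0, 0, -0.56, 0.188], [0.05, 0, 0, -0.48, 0.188], [0.05, 0, 0, 0, 0.188], [0.05, 0, 0, 0, 0.188], [0.05, 0, 0, 0, 0.188]]' | python3 drive.py
echo '[[0.05, 0, 0, 0, 0.188], [0.05, 0, 0, 0, 0.188], [0.05, 0, 0, 0, 0.07], [0.05, 0, 0, 0, 0]]' | python3 drive.py
python3 go.py .6905 -.0435 .265 1.465
```

```text
time_s: 27.62
tool_pos: [0.4818, -0.2245, 0.2683]
tool_rot: [3.141, -0.001, 1.91]
force: [0.1, -0.0, -0.2]
finger_gap: 0.05
grasp_force: 0.0
time_s: 28.12
tool_pos: [0.4817, -0.2247, 0.2681]
tool_rot: [-3.141, -0.0, 1.472]
force: [-0.2, -0.9, 0.3]
finger_gap: 0.05
grasp_force: 0.0
at [ 0.4817 -0.2247  0.2681] rpy [-3.141 -0.     1.472] d_tool [0.2009 0.1899 0.0031] turn 0.007 d_after_turn [0.2022 0.1885 0.0031] j7 0.45
```

In the tool's units: 0.0405 m is 0.648, 0.0402 m is 0.6432.

```bash
echo '[[0.05, 0.648, 0.6032, 0, 0.007], [0.05, 0.648, 0.6032, 0, 0], [0.05, 0.648, 0.6032, 0, 0], [0.05, 0.648, 0.6032, 0, 0], [0.05, 0.6432, 0.6032, 0, 0]]' | python3 drive.py
echo '[[0.05, 0, 0, 0, 0], [0.05, 0, 0, 0, 0]]' | python3 drive.py; python3 go.py .6905 -.0435 .206 1.465
python3 - <<'E'
from h import *
T=snap("top");S=snap("side")
im=np.hstack([cv2.resize(T["img"][110:220,300:440],None,fx=2.8,fy=2.8),cv2.resize(S["img"][80:190,230:370],None,fx=2.8,fy=2.8)])
cv2.imwrite("pics/m8.png",im)
E
```

```text
time_s: 28.75
tool_pos: [0.6915, -0.0432, 0.2681]
tool_rot: [-3.141, -0.001, 1.465]
force: [0.4, 0.4, 0.2]
finger_gap: 0.05
grasp_force: 0.0
time_s: 29.0
tool_pos: [0.6897, -0.0455, 0.2678]
tool_rot: [-3.14, 0.0, 1.463]
force: [-0.4, -0.4, 0.1]
finger_gap: 0.0498
grasp_force: 0.0
at [ 0.6897 -0.0455  0.2678] rpy [-3.14   0.     1.463] d_tool [0.0021 0.0006 0.0618] turn -0.002 d_after_turn [0.0021 0.0006 0.0618] j7 0.11
```

View pics/m8.png

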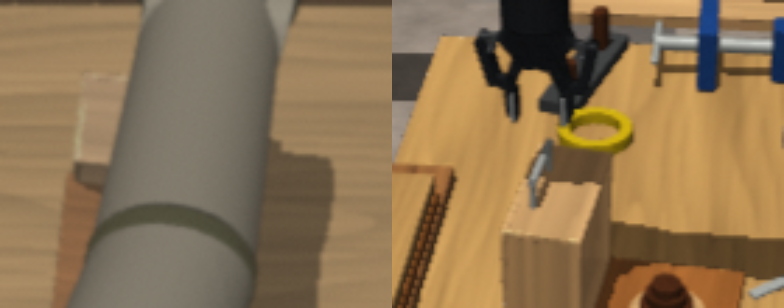

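The fingers straddle the handle: tips at crop (513,118) and (565,118), bar at (540,175).

In the tool's units: 0.025 m is 0.4, 0.022 m is 0.352.

```bash
echo '[[0.05, 0.032, 0.0096, 0.4, 0], [0.05, 0, 0, 0.352, 0], [0.05, 0, 0, 0.232, 0], [0.05, 0, 0, 0, 0]]' | python3 drive.py 20; echo '[[0, 0, 0, 0, 0], [0, 0, 0, 0, 0], [0, 0, 0, 0, 0]]' | python3 drive.py; python3 lid.py 0.012 1.45 1.3 1.15 1.0
```

```text
time_s: 29.6
tool_pos: [0.6903, -0.0446, 0.2062]
tool_rot: [-3.14, 0.0, 1.461]
force: [0.1, -0.1, 0.3]
finger_gap: 0.0503
grasp_force: 0.0
time_s: 29.98
tool_pos: [0.6914, -0.0441, 0.2077]
tool_rot: [3.14, -0.0, 1.461]
force: [-1.0, -0.6, 3.2]
finger_gap: 0.0091
grasp_force: 20.4
theta now 1.543 r err 0.002 z [ 0.6914 -0.0441  0.2077]
1.45 [ 0.6721 -0.0408  0.2106] [ 0.0012 -0.0196 -0.003 ]
1.3 [ 0.6407 -0.0374  0.2146] [-0.0001 -0.0315 -0.004 ]
1.15 [ 0.6092 -0.0341  0.2138] [-0.0001 -0.0317  0.0007]
1.0 [ 0.5781 -0.0308  0.2083] [-0.0001 -0.0313  0.0055]
```

```bash
echo '[[0, 0.016, -0.3136, -0.048, 0], [0, 0, -0.504, -0.064, 0], [0, 0, 0, 0, 0]]' | python3 drive.py ; python3 lid.py 0.012 1.15 1.0 .85 0.7
```

```text
time_s: 30.35
tool_pos: [0.6398, -0.0384, 0.2158]
tool_rot: [3.139, 0.0, 1.461]
force: [-0.4, -3.4, 8.2]
finger_gap: 0.0088
grasp_force: 21.1
theta now 1.296 r err 0.0011 z [ 0.6398 -0.0384  0.2158]
1.15 [ 0.6092 -0.0341  0.2138] [ 0.0009 -0.0309  0.0019]
1.0 [ 0.5781 -0.0308  0.2083] [-0.0001 -0.0313  0.0054]
0.85 [ 0.5481 -0.0276  0.1982] [-0.0001 -0.0301  0.01  ]
0.7 [ 0.52   -0.0246  0.1837] [-0.0001 -0.0283  0.0144]
```

```bash
echo '[[0, 0.0144, -0.4944, 0.032, 0], [0, 0, -0.5008, 0.0864, 0], [0, 0, 0, 0, 0]]' | python3 drive.py ; python3 lid.py 0.012  .85 0.7 .55 .4
```

```text
time_s: 30.72
tool_pos: [0.5765, -0.0313, 0.2078]
tool_rot: [-3.141, 0.001, 1.46]
force: [-6.3, -6.1, 14.9]
finger_gap: 0.0092
grasp_force: 22.2
theta now 0.993 r err -0.0001 z [ 0.5765 -0.0313  0.2078]
0.85 [ 0.5481 -0.0276  0.1982] [ 0.0006 -0.0286  0.0096]
0.7 [ 0.52   -0.0246  0.1837] [-0.0001 -0.0282  0.0145]
0.55 [ 0.4944 -0.0218  0.1652] [-0.0001 -0.0258  0.0186]
0.4 [ 0.4718 -0.0194  0.143 ] [-0.0001 -0.0227  0.0222]
```

In the tool's units: -0.0286 m is -0.4576, -0.0282 m is -0.4512.

```bash
echo '[[0, 0.0096, -0.4576, 0.1536, 0], [0, 0, -0.4512, 0.232, 0], [0, 0, 0, 0, 0]]' | python3 drive.py 30 ; python3 lid.py 0.012  .55 .4 .3 .2 .1 0
```

```text
time_s: 31.1
tool_pos: [0.5188, -0.0249, 0.1822]
tool_rot: [-3.138, 0.002, 1.459]
force: [-8.0, -7.8, 7.4]
finger_gap: 0.0084
grasp_force: 31.8
theta now 0.691 r err -0.0007 z [ 0.5188 -0.0249  0.1822]
0.55 [ 0.4944 -0.0218  0.1652] [ 0.0003 -0.0245  0.0171]
0.4 [ 0.4718 -0.0194  0.143 ] [-0.0001 -0.0226  0.0223]
0.3 [ 0.4587 -0.018   0.1264] [-0.     -0.0131  0.0166]
0.2 [ 0.4473 -0.0168  0.1086] [-0.     -0.0114  0.0179]
0.1 [ 0.4378 -0.0158  0.0897] [-0.     -0.0096  0.0189]
0.0 [ 0.4301 -0.015   0.07  ] [-0.     -0.0076  0.0198]
```

```bash
echo '[[0, 0, -0.392, 0.2736, 0], [0, 0, -0.3616, 0.3568, 0], [0, 0, -0.2096, 0.2656, 0], [0, 0, 0, 0, 0]]' | python3 drive.py ; python3 lid.py 0.012 .2 .1 0
```

```text
time_s: 31.6
tool_pos: [0.4593, -0.0179, 0.1254]
tool_rot: [-3.137, 0.002, 1.459]
force: [-6.2, -7.1, 1.2]
finger_gap: 0.0087
grasp_force: 31.7
theta now 0.298 r err -0.001 z [ 0.4593 -0.0179  0.1254]
0.2 [ 0.4473 -0.0168  0.1086] [-0.0002 -0.0119  0.0169]
0.1 [ 0.4378 -0.0158  0.0897] [-0.     -0.0095  0.0189]
0.0 [ 0.4301 -0.015   0.07  ] [-0.     -0.0076  0.0198]
```

In the tool's units: 0.0189 m is 0.3024, 0.0169 m is 0.2704.

```bash
echo '[[0, 0, -0.1904, 0.2704, 0], [0, 0, -0.152, 0.3024, 0], [0, 0, -0.08, 0.16, 0], [0, 0, 0, 0, 0]]' | python3 drive.py 40; python3 lid.py 0.012 0; echo '[[0, 0, -0.048, 0.096, 0], [0, 0, -0.016, 0.096, 0], [0, 0, 0, 0, 0]]' | python3 drive.py; python3 lid.py 0.012 0
```

```text
time_s: 32.1
tool_pos: [0.4348, -0.0152, 0.0799]
tool_rot: [-3.14, 0.002, 1.459]
force: [-3.2, -9.7, -0.8]
finger_gap: 0.0084
grasp_force: 39.8
theta now 0.052 r err -0.001 z [ 0.4348 -0.0152  0.0799]
0.0 [ 0.4301 -0.015   0.07  ] [-0.0003 -0.0047  0.0099]
time_s: 32.48
tool_pos: [0.4306, -0.0147, 0.0682]
tool_rot: [-3.139, 0.002, 1.459]
force: [-4.4, -8.9, -1.5]
finger_gap: 0.0085
grasp_force: 40.1
theta now -0.007 r err -0.001 z [ 0.4306 -0.0147  0.0682]
0.0 [ 0.4301 -0.015   0.07  ] [-0.0003 -0.0005 -0.0018]
```

In the tool's units: 0.003 m is 0.048, 0.002 m is 0.032.

```bash
echo '[[0, 0, 0, 0.048, 0], [0, 0, 0, 0.032, 0], [0, 0, 0, 0, 0]]' | python3 drive.py;  python3 - <<'E'
from h import *
S=snap("side"); C=cloud(S); T=snap("top"); CT=cloud(T)
for x in(.47,.5,.54,.58,.61):
    out=[]
    for s,c in((S,C),(T,CT)):
        P=np.array([x,-.0268+.05,.107]); u=proj(s,P)[0].round().astype(int); out.append(np.median(c[u[1]-1:u[1]+2,u[0]-1:u[0]+2,2]).round(4))
    print(x,out)
cv2.imwrite("pics/s9.png",cv2.resize(S["img"][90:240,230:430],None,fx=3,fy=3,interpolation=3))
E
```

```text
time_s: 32.85
tool_pos: [0.4303, -0.0145, 0.0654]
tool_rot: [-3.141, 0.0, 1.458]
force: [-10.9, -7.2, 45.7]
finger_gap: 0.0082
grasp_force: 45.9
0.47 [np.float64(0.0873), np.float64(0.4209)]
0.5 [np.float64(0.108), np.float64(0.1085)]
0.54 [np.float64(0.1084), np.float64(0.1091)]
0.58 [np.float64(0.1088), np.float64(0.1074)]
0.61 [np.float64(0.1079), np.float64(0.1068)]
```

View pics/s9.png

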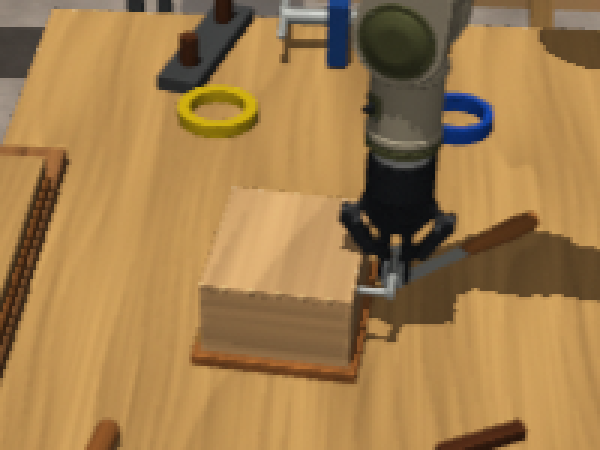

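The cover is flat on the board: its top reads 0.108 m front to back, and the force stop confirms it. Now release and withdraw.

```bash
echo '[[0, 0, 0, -0.032, 0], [0.03, 0, 0, 0, 0], [0.03, 0, 0, 0, 0], [0.03, 0, 0, 0, 0]]' | python3 drive.py; echo '[[0.03, 0, 0, -0.32, 0], [0.03, 0, 0, -0.64, 0], [0.03, 0, 0, -0.8, 0], [0.03, 0, 0, -0.8, 0], [0.03, 0, 0, 0, 0]]' | python3 drive.py
echo '[[0.03, 0.8, 0, 0, 0], [0.03, 0.96, 0, 0, 0], [0.03, 0.96, 0, 0, 0], [0.03, 0.96, 0, 0, 0], [0.03, 0, 0, 0, 0]]' | python3 drive.py
python3 - <<'E'
from h import *
S=snap("side"); C=cloud(S); T=snap("top"); CT=cloud(T)
for x in(.475,.5,.54,.58,.61):
    out=[]
    for s,c in((S,C),(T,CT)):
        u=proj(s,np.array([x,.02,.107]))[0].round().astype(int); out.append(np.median(c[u[1]-1:u[1]+2,u[0]-1:u[0]+2,2]).round(4))
    print(x,out)
cv2.imwrite("pics/m10.png",np.hstack([cv2.resize(T["img"][110:290,130:450],None,fx=1.25,fy=1.25),cv2.resize(S["img"][90:315,200:600],None,fx=1,fy=1)]))
E
```

```text
time_s: 33.45
tool_pos: [0.4316, -0.0129, 0.0654]
tool_rot: [-3.14, -0.0, 1.461]
force: [-4.8, -1.2, 4.6]
finger_gap: 0.0303
grasp_force: 2.8
time_s: 34.08
tool_pos: [0.4348, -0.0126, 0.2286]
tool_rot: [3.134, -0.002, 1.462]
force: [0.2, 0.1, -0.7]
finger_gap: 0.03
grasp_force: 0.0
time_s: 34.7
tool_pos: [0.4575, 0.2211, 0.2242]
tool_rot: [3.141, -0.001, 1.469]
force: [-0.4, -1.5, -0.4]
finger_gap: 0.0301
grasp_force: 0.0
0.475 [np.float64(0.2652), np.float64(0.1082)]
0.5 [np.float64(0.1095), np.float64(0.1068)]
0.54 [np.float64(0.1081), np.float64(0.1064)]
0.58 [np.float64(0.1085), np.float64(0.109)]
0.61 [np.float64(0.108), np.float64(0.1091)]
```

View pics/m10.png

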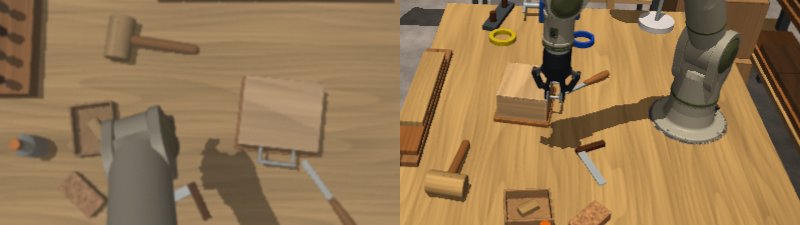

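The cover is shut and level (top about 0.108 m from front to hinge), the offcut is in the box (side crop (527,208)), the bystanders look untouched and the arm is clear.

```bash
python3 -c "
from workcell import robot
print(robot.job_done())"
```

```text
the job is handed in; nothing more can be done
None
```

The job is handed in, with no verdict returned: the offcut is in the scrap box, the three discs present (66, 52 and 38 mm) are stacked centred on the plate, and the cover is closed over them with the arm clear.

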